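# Shut and latch the test pen's gate

### The arm

A 6-joint arm with a two-finger parallel gripper is mounted at the origin on the work surface. World frame = base frame: x ahead of the robot, y to its left, z up, the work surface at z = 0. Lengths are in m, angles in rad, forces in N, time in s.
With the tool pointing down it reaches from about 0.35 to 0.775 m from the base axis. Payload 7.3 kg.
Tool frame: the origin (TCP) lies between the finger pads; the fingertips stand 8 mm ahead of it and the grasp point (between the pads) lies 11 mm behind it (robot.nose_length is the distance from the TCP to the fingertips, in m); z points along the fingers, y is the line along which they close (so a half turn about z gives the same grasp; the last joint's range is limited). The gripper opens to 92 mm and grips with 3 to 60 N. Pads are 19 mm wide; open, the fingers measure 130 mm over their backs; the gripper's body (75 mm by 190 mm) begins 47 mm behind the grasp point.
Start: joints at [-1.331, 0.342, 1.524, -0, 1.275, -0.146], TCP at [0.198, -0.486, 0.235] pointing down, gripper open.
Joint ranges: [-2.53, 2.53], [-0.77, 2.02], [0.04, 2.7], [-1, 4.14], [0.28, 2.66], [-3.11, 3.11]. Speed limits (rad/s): [2.57, 2.57, 3.14, 3.14, 3.14, 3.14].

### API

Orientations are given as [roll, pitch, yaw] about the fixed x, y, z axes, in that order (R = Rz(yaw) Ry(pitch) Rx(roll)).
In Python, from cell import robot gives the robot as it stands. The module is installed in compiled form; this text tells all that it offers.
- The arm moves only by the shell command python3 -m jog 'ROWS' [FORCE]. ROWS is JSON, a list that holds one entry, the list of rows, each a list of 5 numbers: the gripper's target within -1 to 1 (fully open at 1, half-way at 0, shut at -1), then the shift along the tool's x, y, z in m, then the turn about the tool's z in rad. A call has 1 to 5 rows; each row is the pose to reach, as a shift and turn from the pose commanded when the call began, along the tool's axes at that moment; what a row does not reach only later rows make up. A row lasts 1/12 s, in which the tool goes at most 41.7 mm and 7.16 degrees, less where a joint would pass 70% of its speed; a pose out of reach is approached as far as the arm can. A call with a gripper value outside its range is refused whole. The fingers move at their own pace and stop on an object; FORCE is the grip in N (left out, the last holds). Time passes only in rows, so rows that repeat a pose let the fingers close. It gives the time, the measured TCP pose, the force, the opening and the grip force at its end, in the units of the state.
- robot.observe(): the state, without advancing time (a new reading comes with each control period).
- robot.read_camera(name): name is "side" or "top" or "wrist"; returns the picture (384x512x3 uint8, red, green, blue); there is no depth.
- robot.camera_model(name): a dict with "camera_matrix" (3x3 intrinsics, pixels), "position" and "attitude" of the camera in the world; the wrist camera has in their place "mount" (4x4, takes a point from camera to tool coordinates, whose origin is the TCP and whose axes are the flange's). Camera axes: x right, y down, z forward; pixel columns grow to the right and rows downward; lengths in m; the calibration is good to about 2 mm. A picture is of the moment at which its call begins: read the wrist's pose just before it. camera_model takes no time and is no camera call.
- robot.hand_in(): hands the job in; it is judged then, once.
The state is a dict: "time": time; "qpos": joint angles; "qvel": joint speeds; "joint_efforts": joint torques, N m; "tool_pos": TCP position; "tool_rot": TCP orientation; "contact_force": force on the tool from outside, world axes, zero at the start; "torque": the same for the moment, N m; "opening": finger opening in m; "grip_force": force on a finger pad.
Only numpy, scipy, OpenCV 4.12 (cv2) and the standard library are available. Lean on these libraries where they do the work, as an engineer would, in place of code of your own. Each camera call takes 0.05 s, during which the arm holds its last target. There are 200 camera calls.

### The job

The repaired toy car is about to be run in the wooden test pen it stands in, but that pen's gate has been left open. Lift the latch bar of that gate by its knob, swing the gate fully shut with the bar passing over the catch, and let the bar drop down behind the catch. Leave the gate of the other pen, the one without the car, as it is.

Things in the scene. Friction and masses are not known exactly. Their poses are not given: they have to be found in the camera images.
- car_pen: Pale wood pen holding a white toy car (110 mm); a like pen beside it has none. Sizes in mm. Origin: gate hinge axis at table height, z up. Shut, the gate (196 long, top 80 high) runs along -y; inside is +x. Posts 100 high. Catch on the post past the gate's end: square steel tooth, x -43 to -35, y -233 to -209, top 88 high. Bar drops between tooth and post, 14 mm play; left down it hits the tooth at 0.14 rad.
- gate (a joint): Gate angle of the car pen, rad: 0 fully shut (hard stop), grows as the gate swings out to -x of the pen (clockwise seen from above), to 1.6. Starts at 0.4 to 0.85. Light hinge friction: stays where left, moves with under 1 N at the knob.
- latch_knob (a point): Sizes in mm. Grip point of the round upright wooden knob (24 mm across, 90 to 140 high) on the car pen's flat steel latch bar (10 thick, top 90 high, rests level, 0.1 kg, falls if freed). Point at rest: 118 high, 165 along the gate from the hinge axis, 16 outside its mid-plane. Bar pivot: 20 along the gate, 82 high; 20 mm of lift shifts the knob 6 mm to the hinge. 12 mm lift clears the catch.
- spare_knob (a point): The same point on the knob of the latch bar of the other pen, the one without a car (it holds a jar and a tray). That pen is built alike and its gate is open too. Not to be moved.

How it is judged:
By the outcome, as a careful person would: the job done as asked, in the order asked, and still so for the second after the job is handed in, with the robot touching nothing.
It also fails if it takes over 35 s, if anything falls off the work surface, if the arm or the gripper's body presses on something with over 40 N, if the wrist force passes 120 N, or if a joint passes its speed limit or range.

## Working session

There is one attempt and no reset: what is moved stays moved. The work goes in short steps, Python scripts to look and compute and a shell command to move; the robot and the scene stay as the last step left them, time stands still between calls to the robot, and variables do not carry over. Pictures are saved under pics/ and viewed, at most 10 in all, crops included, and the job is handed in when it is done.

```bash
mkdir -p pics; cat > h.py <<'E'
import numpy as np, cv2
from scipy.spatial.transform import Rotation as R
from cell import robot
def cam(name, st=None):
    m=robot.camera_model(name); K=np.array(m["camera_matrix"])
    if "mount" in m:
        st=st or robot.observe(); M=np.array(m["mount"]); T=np.eye(4)
        T[:3,:3]=R.from_euler('xyz',st["tool_rot"]).as_matrix(); T[:3,3]=st["tool_pos"]; C=T@M
        return K,C[:3,:3],C[:3,3]
    a=np.array(m["attitude"]); 
    Rm=a if a.shape==(3,3) else (R.from_euler('xyz',a).as_matrix() if a.size==3 else R.from_quat(a).as_matrix())
    return K,Rm,np.array(m["position"])
def ray(c,uv):
    K,Rm,p=c; d=Rm@np.linalg.inv(K)@np.array([uv[0],uv[1],1.]); return p,d/np.linalg.norm(d)
def plane(c,uv,z):
    p,d=ray(c,uv); return p+d*(z-p[2])/d[2]
def tri(c1,a,c2,b):
    p,d=ray(c1,a);q,e=ray(c2,b); s=np.linalg.lstsq(np.c_[d,-e],q-p,rcond=None)[0]
    A=p+d*s[0];B=q+e*s[1]; return (A+B)/2,np.linalg.norm(A-B)
def proj(c,X):
    K,Rm,p=c; v=K@(Rm.T@(np.array(X)-p)); return v[:2]/v[2]
def snap(name,f):
    im=robot.read_camera(name); cv2.imwrite(f,im[:,:,::-1]); return im
E
python3 - <<'E'
from h import *
for n in("top","side","wrist"):
    snap(n,f"pics/{n}0.png"); m=robot.camera_model(n); print(n,m)
print(robot.observe())
a=[cv2.imread(f"pics/{n}0.png") for n in("top","side")]
E
```

```text
top {'camera_matrix': array([[402.50643911,   0.        , 255.62213192],
       [  0.        , 402.50643911, 191.99289202],
       [  0.        ,   0.        ,   1.        ]]), 'position': array([0.48374571, 0.00612931, 1.24224726]), 'attitude': array([-3.06254437, -0.00521785, -1.568466  ])}
side {'camera_matrix': array([[486.10138704,   0.        , 255.03138156],
       [  0.        , 486.10138704, 184.60264162],
       [  0.        ,   0.        ,   1.        ]]), 'position': array([0.07743556, 0.70098712, 1.05877618]), 'attitude': array([-2.42071465,  0.0040805 , -2.53123888])}
wrist {'camera_matrix': array([[312.64901435,   0.        , 251.44784698],
       [  0.        , 312.64901435, 190.01863021],
       [  0.        ,   0.        ,   1.        ]]), 'mount': array([[ 4.43737128e-04, -9.54085920e-01, -2.99532735e-01,
         8.05358018e-02],
       [ 9.99999898e-01,  4.47195962e-04,  5.70011553e-05,
        -9.44505092e-05],
       [ 7.95658297e-05, -2.99532730e-01,  9.54086022e-01,
        -1.49464410e-01],
       [ 0.00000000e+00,  0.00000000e+00,  0.00000000e+00,
         1.00000000e+00]])}
{'time': 0.15, 'qpos': array([-1.33101695e+00,  3.42566489e-01,  1.52479321e+00, -3.57872083e-05,
        1.27539788e+00, -1.46008097e-01]), 'qvel': array([ 2.54717912e-04, -2.46456023e-03, -3.00949609e-03,  6.31329868e-05,
       -1.08240512e-03,  6.12908626e-04]), 'joint_efforts': array([ 1.08253316e-03, -4.31470227e+01, -2.44353372e+01,  7.17572216e-02,
        5.37406665e-02, -7.81799508e-05]), 'tool_pos': array([ 0.19748751, -0.48612109,  0.23420416]), 'tool_rot': array([-3.14043514e+00, -1.35624455e-04,  3.85797835e-01]), 'contact_force': array([ 0.10465144, -0.17378992,  0.13257651]), 'torque': array([0.03922732, 0.03624533, 0.02714966]), 'grip_force': 0.0, 'opening': 0.0919553991149213}
```

View pics/top0.png

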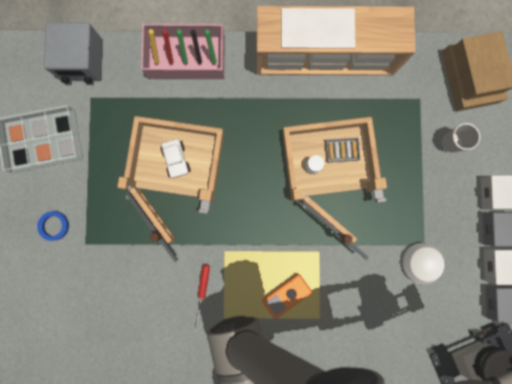

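View pics/side0.png

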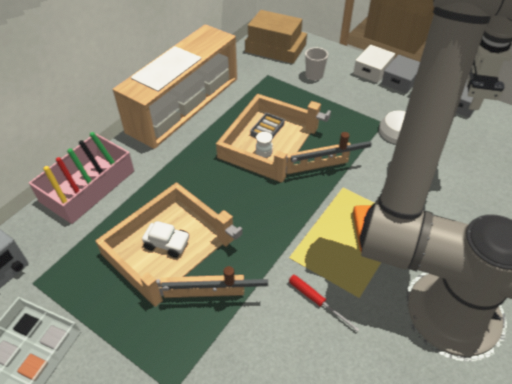

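The top view shows the car pen at left: car at (175,157), hinge post (126,183), gate running to about (175,257), catch (204,206). The side view shows the knob at (229,275), hinge post (153,290) and catch (233,232).

```bash
python3 - <<'E'
from h import *
a=cv2.imread("pics/top0.png")[165:275,110:230]; b=cv2.imread("pics/side0.png")[205:315,140:280]
A=cv2.resize(a,None,fx=3.2,fy=4,interpolation=cv2.INTER_CUBIC)
A=cv2.resize(a,None,fx=3,fy=3,interpolation=cv2.INTER_CUBIC);B=cv2.resize(b,None,fx=3,fy=3,interpolation=cv2.INTER_CUBIC)
cv2.imwrite("pics/crop1.png",np.hstack([A,B]))
for n,(x0,y0,x1,y1) in dict(top=(110,165,230,275),side=(140,205,280,315)).items():
    im=cv2.imread(f"pics/{n}0.png"); hsv=cv2.cvtColor(im,cv2.COLOR_BGR2HSV)
    m=cv2.inRange(hsv,(0,90,20),(14,255,130)); mm=np.zeros_like(m); mm[y0:y1,x0:x1]=m[y0:y1,x0:x1]
    k,_,s,c=cv2.connectedComponentsWithStats(mm)
    print(n,[(s[i].tolist(),c[i].round(1).tolist()) for i in range(1,k) if s[i,4]>8])
E
```

```text
top [([151, 233, 10, 8, 61], [155.1, 236.2])]
side [([224, 267, 10, 19, 155], [228.7, 275.4])]
```

View pics/crop1.png

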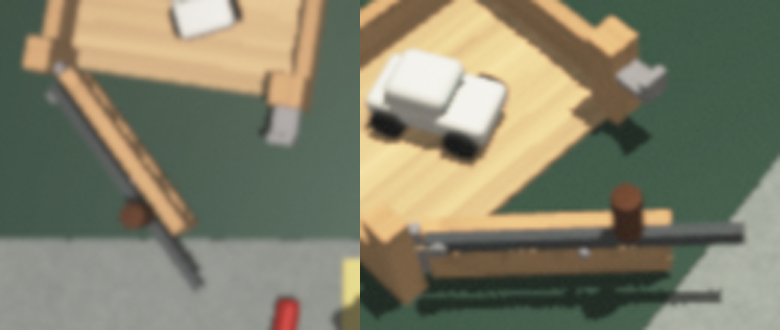

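Crop: knob top at top-view px (154.3,236.3) and side px (229,270). The grey hinge pin is at top px (130,187.2) and side px (278/140-offset: 158.3,281.5). The tooth is at top px (203.5,208.5) and side px (237.5,232).

```bash
python3 - <<'E'
from h import *
t,s=cam("top"),cam("side")
P={k:tri(t,a,s,b) for k,(a,b) in dict(knobtop=((154.3,236.3),(229,269.5)),hinge=((130,187.2),(158.3,281.5)),tooth=((203.5,208.5),(237.5,232)),postC=((206,194.5),(225,217)),barend=((175.5,258.5),(267,282))).items()}
for k,(p,e) in P.items(): print(k,p.round(4),round(e,4))
k=plane(t,(154.3,236.3),.14);h=plane(t,(130,187.2),.085);c=plane(t,(203.5,208.5),.088)
h2=plane(s,(158.3,281.5),.085);k2=plane(s,(229,269.5),.14);c2=plane(s,(237.5,232),.088)
print("top",k,h,c,"side",k2,h2,c2)
for K,H,C in((k,h,c),(k2,h2,c2)):
    v=(C-H)[:2]; w=(K-H)[:2]; a=np.arctan2(v[1],v[0])-np.arctan2(-.221,-.039); kk=np.arctan2(w[1],w[0])
    # gate dir angle: knob angle = dirangle - atan(16/165)
    gd=kk+np.arctan(16/165); g=(-np.pi/2+a)-gd
    print("dHK",np.hypot(*w),"dHC",np.hypot(*v),"yaw",a%(2*np.pi),"gate",(g+np.pi)%(2*np.pi)-np.pi, "gd", gd)
E
```

```text
knobtop [0.4491 0.2759 0.1392] 0.0007
hinge [0.5887 0.3648 0.0763] 0.001
tooth [0.5251 0.1495 0.0749] 0.0064
postC [0.5661 0.1414 0.0963] 0.002
barend [0.383  0.2272 0.0822] 0.0042
top [0.44943415 0.27587584 0.14      ] [0.58829393 0.36240329 0.085     ] [0.52733491 0.14956238 0.088     ] side [0.44852969 0.27606881 0.14      ] [0.58365372 0.36750692 0.085     ] [0.516265  0.1554143 0.088    ]
dHK 0.16361246594144055 dHC 0.22139840757965826 yaw 6.178918017864801 gate 0.8126093702600814 gd -2.4876729863697635
dHK 0.16315462409032142 dHC 0.2225410487799629 yaw 6.150212789495689 gate 0.7462413488346868 gd -2.45001019331348
```

```bash

python3 -m jog '[[[1,0.025,-0.018,0,0],[1,0.05,-0.036,0,0],[1,0.075,-0.054,0,0],[1,0.1,-0.072,0,0],[1,0.123,-0.089,0,0]]]'
python3 -m jog '[[[1,0.025,-0.018,0,0],[1,0.05,-0.036,0,0],[1,0.075,-0.054,0,0],[1,0.1,-0.072,0,0],[1,0.123,-0.089,0,0]]]'
python3 -m jog '[[[1,0.025,-0.018,0,0],[1,0.05,-0.036,0,0],[1,0.075,-0.054,0,0],[1,0.1,-0.072,0,0],[1,0.123,-0.089,0,0]]]'
python3 -m jog '[[[1,0.015,-0.0345,0,0],[1,0.03,-0.069,0,0],[1,0.045,-0.1035,0,0],[1,0.06,-0.138,0,0],[1,0.075,-0.1725,0,0]]]'
python3 -m jog '[[[1,0.015,-0.0345,0,-0.06],[1,0.03,-0.069,0,-0.12],[1,0.045,-0.1035,0,-0.18],[1,0.06,-0.138,0,-0.24],[1,0.075,-0.1725,0,-0.284]]]'
python3 -m jog '[[[1,0,0,0,0],[1,0,0,0,0]]]'
python3 - <<'E'
from h import *
st=robot.observe(); im=snap("wrist","pics/w1.png"); c=cam("wrist",st)
print(st["tool_pos"],st["tool_rot"])
hsv=cv2.cvtColor(im,cv2.COLOR_RGB2HSV); m=cv2.inRange(hsv,(0,90,20),(14,255,130))
k,_,s,cc=cv2.connectedComponentsWithStats(m)
for i in range(1,k):
    if s[i,4]>60: print(s[i],cc[i],plane(c,cc[i],.14))
print("predicted knob top px",proj(c,(.449,.276,.139)))
E
```

```text
time: 0.57
tool_pos: [0.2785, -0.3561, 0.2345]
tool_rot: [-3.141, -0.0, 0.386]
contact_force: [1.2, -0.3, -0.6]
opening: 0.0918
grip_force: 0.0
time: 0.98
tool_pos: [0.359, -0.2273, 0.2346]
tool_rot: [-3.141, -0.0, 0.386]
contact_force: [0.7, -1.5, 0.2]
opening: 0.0921
grip_force: 0.0
time: 1.4
tool_pos: [0.4395, -0.0985, 0.2346]
tool_rot: [-3.142, 0.0, 0.386]
contact_force: [-0.5, -0.4, 1.0]
opening: 0.0922
grip_force: 0.0
time: 1.82
tool_pos: [0.4431, 0.0896, 0.2346]
tool_rot: [3.142, 0.0, 0.386]
contact_force: [0.7, 0.4, -1.0]
opening: 0.0916
grip_force: 0.0
time: 2.23
tool_pos: [0.4476, 0.2778, 0.2345]
tool_rot: [3.142, 0.0, 0.673]
contact_force: [0.9, -0.4, 0.1]
opening: 0.0921
grip_force: 0.0
time: 2.4
tool_pos: [0.4475, 0.2775, 0.234]
tool_rot: [-3.141, 0.001, 0.673]
contact_force: [0.4, 0.2, -0.1]
opening: 0.0915
grip_force: 0.0
[0.44747698 0.27749636 0.2340068 ] [-3.14147417e+00  1.18699891e-03  6.73266440e-01]
[239 168  27  38 487] [251.44558522 181.35728953] [0.4561853  0.28486866 0.14      ]
[268 264  22  11 100] [278.87 269.02] [0.4082062  0.21544644 0.14      ]
predicted knob top px [254.42069069 194.05785797]
```

View pics/w1.png

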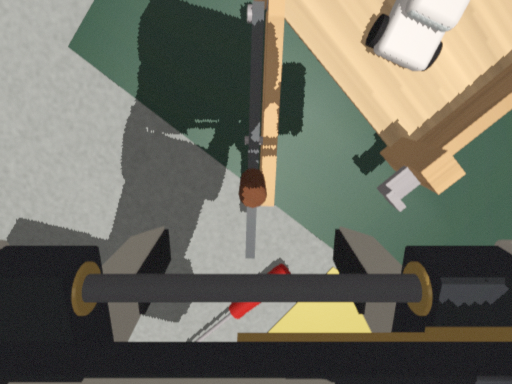

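The wrist view shows the knob top at about (253,193), as predicted at (254,194). The bar runs straight up the image, so the tool is aligned, and the catch tooth is near (393,197). Next I work out the descent and the shut pose.

```bash
cat >> h.py <<'E'
def shift(target,yaw,st=None):
    "tool-axis shift and turn to TCP target"
    st=st or robot.observe(); M=R.from_euler('xyz',st["tool_rot"]).as_matrix()
    return (M.T@(np.array(target)-st["tool_pos"])).round(4), -round(yaw-st["tool_rot"][2],4)
E
python3 - <<'E'
from h import *
c=cam("wrist"); t=cam("top"); s=cam("side")
print("knob",tri(c,(253,193),t,(154.3,236.3)),tri(c,(253,193),s,(229,269.5)))
print("tooth",plane(c,(393,197),.088), tri(c,(393,197),t,(203.5,209.5)))
print("pivot screw",plane(c,(252,12),.09),"bar tip",plane(c,(250,256),.09))
a=plane(c,(253,30),.09);b=plane(c,(250,256),.09);d=a-b;print("bar yaw",np.arctan2(d[1],d[0]))
print(shift((.449,.276,.107),.673))
E
```

```text
knob (array([0.44929593, 0.27612642, 0.13921953]), np.float64(0.0002546934396661223)) (array([0.44900562, 0.27587242, 0.13898046]), np.float64(0.0005379595832575797))
tooth [0.51993172 0.15357025 0.088     ] (array([0.52238737, 0.15022579, 0.08239592]), np.float64(0.00455888061915529))
pivot screw [0.56043929 0.36565217 0.09      ] bar tip [0.38018432 0.22490009 0.09      ]
bar yaw 0.658435329769831
(array([0.0011, 0.001 , 0.1271]), np.float64(-0.0018))
```

```bash

python3 -m jog '[[[1,0.001,0.001,0.03,0.004],[1,0.001,0.001,0.06,0.008],[1,0.001,0.001,0.09,0.012],[1,0.001,0.001,0.115,0.015],[1,0.001,0.001,0.127,0.015]]]' 15
python3 -m jog '[[[-1,0,0,0,0],[-1,0,0,0,0],[-1,0,0,0,0],[-1,0,0,0,0],[-1,0,0,0,0]]]' 15
python3 -m jog '[[[-1,0,0,0,0],[-1,0,0,0,0],[-1,0,0,0,0],[-1,0,0,0,0],[-1,0,0,0,0]]]' 15
```

```text
time: 2.87
tool_pos: [0.4481, 0.2733, 0.1046]
tool_rot: [-3.141, 0.005, 0.652]
contact_force: [-0.6, -0.8, -0.0]
opening: 0.092
grip_force: 0.0
time: 3.28
tool_pos: [0.4502, 0.2758, 0.1089]
tool_rot: [3.141, -0.002, 0.654]
contact_force: [-0.5, 0.4, -0.1]
opening: 0.063
grip_force: 0.0
time: 3.7
tool_pos: [0.4495, 0.2758, 0.1077]
tool_rot: [3.141, 0.0, 0.655]
contact_force: [-0.4, 0.4, 0.8]
opening: 0.0298
grip_force: 0.0
```

```bash

python3 -m jog '[[[-1,0,0,0,0],[-1,0,0,0,0],[-1,0,0,0,0],[-1,0,0,0,0]]]' 15
python3 -m jog '[[[-1,0.001,0,-0.004,0],[-1,0.002,0,-0.009,0],[-1,0.004,0,-0.014,0],[-1,0.0055,0,-0.018,0],[-1,0.0055,0,-0.018,0]]]' 15
python3 - <<'E'
from h import *
H=np.array([.5895,.3642]); st=robot.observe(); p=st["tool_pos"][:2]; print(st["tool_pos"],st["tool_rot"],"r",np.hypot(*(p-H)))
yaw=st["tool_rot"][2]; M=R.from_euler('xyz',st["tool_rot"]).as_matrix()
# swing: rows of 0.05 rad CCW about hinge, in tool axes at each call start (same for all calls)
for k in range(1,6):
    a=.06*k; q=R.from_euler('z',a).as_matrix()[:2,:2]@(p-H)+H
    print(a,(M.T@np.array([*(q-p),0])).round(4))
E
```

```text
time: 4.03
tool_pos: [0.4495, 0.2757, 0.1076]
tool_rot: [3.142, 0.0, 0.655]
contact_force: [-0.1, 0.3, 0.5]
opening: 0.0233
grip_force: 15.0
time: 4.45
tool_pos: [0.4542, 0.2792, 0.1266]
tool_rot: [3.141, -0.001, 0.655]
contact_force: [0.5, 0.3, -3.3]
opening: 0.0235
grip_force: 15.0
[0.45422958 0.27923611 0.12661522] [ 3.14123858e+00 -6.17625726e-04  6.54880881e-01] r 0.15974025131889857
0.06 [-0.0006  0.0096  0.    ]
0.12 [-0.0007  0.0191  0.    ]
0.18 [-0.0001  0.0287  0.    ]
0.24 [0.001  0.0382 0.    ]
0.3 [0.0027 0.0477 0.    ]
```

```bash

python3 -m jog '[[[-1,-0.0006,0.0096,0,-0.06],[-1,-0.0007,0.0191,0,-0.12],[-1,-0.0001,0.0287,0,-0.18],[-1,0.001,0.0382,0,-0.24],[-1,0.0027,0.0477,0,-0.3]]]' 15
python3 -m jog '[[[-1,0,0,0,0],[-1,0,0,0,0]]]' 15
python3 - <<'E'
from h import *
H=np.array([.5895,.3642]); st=robot.observe(); p=st["tool_pos"][:2]; print("r",np.hypot(*(p-H)),st["contact_force"])
E
```

```text
time: 4.87
tool_pos: [0.4852, 0.2425, 0.1259]
tool_rot: [-3.142, 0.0, 0.958]
contact_force: [0.8, 0.6, -1.5]
opening: 0.0237
grip_force: 15.0
time: 5.03
tool_pos: [0.4849, 0.2427, 0.1257]
tool_rot: [-3.141, 0.0, 0.952]
contact_force: [-2.3, -1.0, 0.3]
opening: 0.0238
grip_force: 15.0
r 0.16032845610990068 [-2.30232072 -1.00171181  0.27340817]
```

```bash

python3 -m jog '[[[-1,-0.0006,0.0096,0,-0.06],[-1,-0.0007,0.0191,0,-0.12],[-1,-0.0001,0.0287,0,-0.18],[-1,0.001,0.0382,0,-0.24],[-1,0.0027,0.0477,0,-0.3]]]' 15
python3 -m jog '[[[-1,0,0,0,0],[-1,0,0,0,0]]]' 15
python3 - <<'E'
from h import *
H=np.array([.5895,.3642]); st=robot.observe(); p=st["tool_pos"][:2]; print("r",np.hypot(*(p-H)),st["contact_force"])
snap("wrist","pics/w2.png"); t=snap("side","pics/s2.png")
w=cv2.imread("pics/w2.png"); b=cv2.resize(cv2.imread("pics/s2.png")[195:305,140:280],(489,384),interpolation=cv2.INTER_CUBIC)
cv2.imwrite("pics/c2.png",cv2.resize(np.hstack([w,b]),(800,307)))
E
```

```text
time: 5.45
tool_pos: [0.525, 0.2172, 0.1258]
tool_rot: [-3.141, 0.002, 1.256]
contact_force: [-2.2, -2.1, 1.1]
opening: 0.0234
grip_force: 15.0
time: 5.62
tool_pos: [0.5248, 0.2172, 0.1256]
tool_rot: [-3.141, 0.001, 1.252]
contact_force: [-3.6, -4.3, 1.9]
opening: 0.0236
grip_force: 15.0
r 0.1605679007562371 [-3.55396841 -4.33687129  1.94283567]
```

View pics/c2.png

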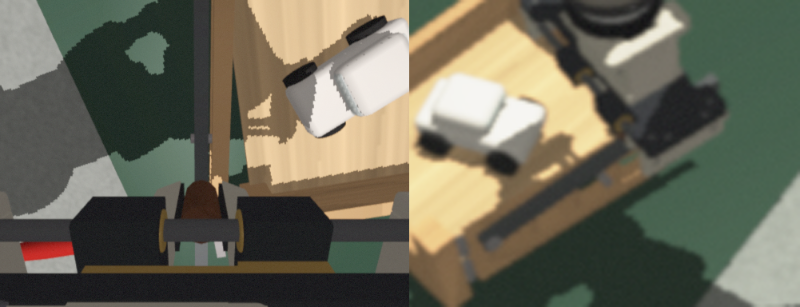

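The gate now stands slightly open with the knob held and the bar tilted up, so I swing the remaining ~0.19 rad.

```bash

python3 -m jog '[[[-1,-0.001,0.0064,0,-0.04],[-1,-0.0015,0.0128,0,-0.08],[-1,-0.0015,0.0191,0,-0.12],[-1,-0.001,0.0255,0,-0.16],[-1,-0.001,0.0255,0,-0.16]]]' 15
python3 -m jog '[[[-1,-0.0002,0.0025,0,-0.015],[-1,-0.0004,0.005,0,-0.03],[-1,-0.0004,0.005,0,-0.03]]]' 15
python3 - <<'E'
from h import *
H=np.array([.5895,.3642]); st=robot.observe(); p=st["tool_pos"][:2]; print("r",np.hypot(*(p-H)),st["contact_force"])
w=p-H; print("gate dir+pi:",np.arctan2(w[1],w[0])+np.arctan(16/160)+np.pi)
E
```

```text
time: 6.13
tool_pos: [0.5496, 0.2086, 0.1258]
tool_rot: [3.141, 0.001, 1.414]
contact_force: [-1.1, -4.6, 1.4]
opening: 0.0236
grip_force: 15.0
time: 6.38
tool_pos: [0.5515, 0.2079, 0.1248]
tool_rot: [-3.135, 0.001, 1.444]
contact_force: [-7.7, -3.0, 1.2]
opening: 0.0236
grip_force: 15.0
r 0.16088618652178852 [-7.72660407 -2.96253072  1.15461538]
gate dir+pi: 1.43221774233631
```

```bash

python3 -m jog '[[[-1,0,0.002,0,0],[-1,0,0.002,0,0],[-1,0,0.002,0,0]]]' 15
python3 -m jog '[[[-1,-0.0015,0,0.005,0],[-1,-0.003,0,0.01,0],[-1,-0.0045,0,0.014,0],[-1,-0.0055,0,0.018,0],[-1,-0.0055,0,0.018,0]]]' 15
python3 -m jog '[[[-1,0,-0.002,0,0],[-1,0,-0.002,0,0]]]' 15
```

```text
time: 6.63
tool_pos: [0.5516, 0.2077, 0.1242]
tool_rot: [-3.132, 0.002, 1.444]
contact_force: [-13.4, -3.4, 2.0]
opening: 0.024
grip_force: 15.0
time: 7.05
tool_pos: [0.551, 0.2031, 0.107]
tool_rot: [-3.132, 0.001, 1.444]
contact_force: [-13.9, 0.1, 2.6]
opening: 0.0236
grip_force: 15.0
time: 7.22
tool_pos: [0.5508, 0.2032, 0.107]
tool_rot: [-3.137, 0.0, 1.444]
contact_force: [-7.6, -0.2, 0.8]
opening: 0.0236
grip_force: 15.0
```

```bash

python3 -m jog '[[[-1,0,-0.0025,0,0],[-1,0,-0.0025,0,0],[0.2,0,-0.0025,0,0],[0.2,0,-0.0025,0,0],[0.2,0,-0.0025,0,0]]]' 15
python3 -m jog '[[[0.2,0,0,0,0],[0.2,0,0,0,0],[0.2,0,0,0,0],[0.2,0,0,0,0],[0.2,0,0,0,0]]]'
python3 -m jog '[[[0.2,0,0,-0.02,0],[0.2,0,0,-0.05,0],[0.2,0,0,-0.08,0],[0.2,0,0,-0.11,0],[0.2,0,0,-0.14,0]]]'
python3 -m jog '[[[0.2,0.03,0,0,0],[0.2,0.03,0,0,0]]]'
python3 - <<'E'
from h import *
snap("wrist","pics/w3.png"); snap("side","pics/s3.png")
w=cv2.imread("pics/w3.png"); b=cv2.resize(cv2.imread("pics/s3.png")[195:305,140:280],(489,384),interpolation=cv2.INTER_CUBIC)
cv2.imwrite("pics/c3.png",cv2.resize(np.hstack([w,b]),(800,307)))
E
```

```text
time: 7.63
tool_pos: [0.5516, 0.2025, 0.108]
tool_rot: [3.14, -0.0, 1.445]
contact_force: [-0.1, -0.2, -0.5]
opening: 0.0389
grip_force: 0.0
time: 8.05
tool_pos: [0.5513, 0.2023, 0.1077]
tool_rot: [3.141, 0.0, 1.445]
contact_force: [0.6, 0.4, 1.2]
opening: 0.0547
grip_force: 0.0
time: 8.47
tool_pos: [0.551, 0.2023, 0.2491]
tool_rot: [-3.142, 0.0, 1.445]
contact_force: [1.7, 0.9, -0.3]
opening: 0.0549
grip_force: 0.0
time: 8.63
tool_pos: [0.556, 0.2354, 0.2501]
tool_rot: [3.137, -0.004, 1.446]
contact_force: [-0.3, 0.3, -1.0]
opening: 0.0551
grip_force: 0.0
```

View pics/c3.png

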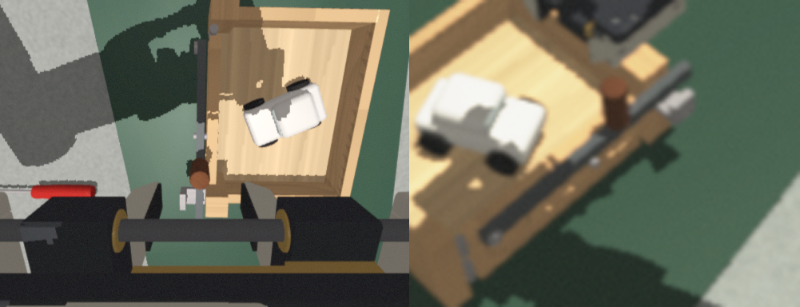

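The gate is shut and the bar lies between the tooth and the post. The knob top is at wrist px about (198,176) in the composite. I check its height, then hand in.

```bash
python3 - <<'E'
from h import *
c=cam("wrist"); s=cam("side"); f=1001/800
k=(198.5*f,180*f); q=(140+(612*f-512)*140/489,195+(86*f)*110/384)
p,e=tri(c,k,s,q); print(p,e,np.hypot(*(p[:2]-[.5895,.3642])))
H=np.array([.5895,.3642]); Y=-.139; print("expected",H+R.from_euler('z',Y).as_matrix()[:2,:2]@[-.016,-.165])
E
```

```text
[0.54784361 0.20527488 0.14642066] 0.0031706713446200607 0.16429378495325025
expected [0.5507931  0.20300826]
```

```bash
python3 - <<'E'
from h import *
a=cv2.imread("pics/w3.png")[180:280,200:310]; b=cv2.imread("pics/s3.png")[205:265,190:260]
cv2.imwrite("pics/c4.png",np.hstack([cv2.resize(a,(396,360),interpolation=cv2.INTER_CUBIC),cv2.resize(b,(400,360),interpolation=cv2.INTER_CUBIC)]))
E
```

```text
(no output)
```

View pics/c4.png

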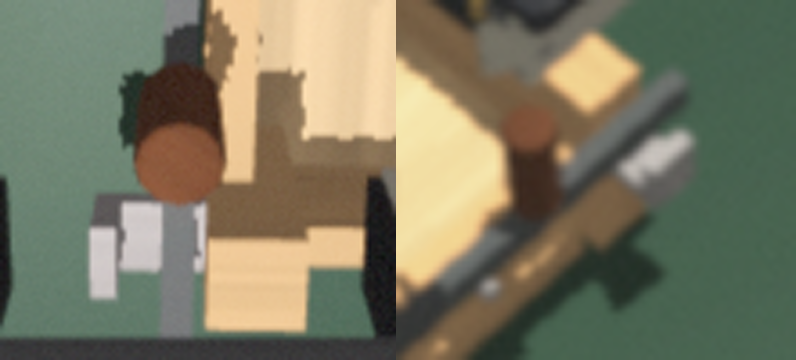

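The zoom shows the bar lying over the catch's ledge between tooth (left, px ~(103,262)) and post (right), with play on both sides: latched.

```bash
python3 -c "
from cell import robot
print(robot.hand_in())"
```

```text
the job is handed in; nothing more can be done
None
```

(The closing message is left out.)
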